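# Prop the heating guard and turn up the dial

### The arm

A 7-joint arm with a two-finger parallel gripper is mounted at the origin on the work surface. World frame = base frame: x ahead of the robot, y to its left, z up, the work surface at z = 0. Lengths are in m, angles in rad, forces in N, time in s.
With the tool pointing down it reaches from about 0.4 to 0.9 m from the base axis. Payload 5.5 kg.
Tool frame: the origin (TCP) lies midway between the tips of the shut fingers; the grasp point (between the pads) lies 19 mm behind it (pinch_z is the distance from the TCP to the grasp point, in m); z points along the fingers, y is the line along which they close (so a half turn about z gives the same grasp; the last joint's range is limited). The gripper opens to 85 mm and grips with 20 to 120 N. Pads are 22 mm wide; open, the fingers measure 114 mm over their backs; the gripper's body (76 mm by 85 mm) begins 54 mm behind the grasp point. The pads swing forward as they close: fully open they stand 13 mm farther back than shut.
Start: joints at [-0.906, 0.501, -0.427, 1.55, 0.221, 1.138, -0.21], TCP at [0.254, 0.598, 0.231] pointing down, gripper open.
Joint ranges: [-2.88, 2.88], [-0.31, 2.03], [-1.54, 1.56], [0.2, 2.42], [-1.41, 4.55], [0.19, 2.02], [-2.57, 2.57]. Speed limits (rad/s): [2.57, 2.57, 3.14, 3.14, 3.14, 3.14, 3.14].

### API

Orientations are given as a 3x3 rotation matrix whose columns are the frame's x, y, z axes.
In Python, from cell import * gives the robot as it stands. The module is installed in compiled form; this text tells all that it offers.
- The arm moves only by the tool carry_out, never from a script. Its argument "targets" is a list that holds one entry, the list of rows, each a list of 5 numbers: the shift along the tool's x, y, z in mm, then the turn about the tool's z in degrees, then the closure, from 0 (fully open) to 1 (shut). In form: [[[tx, ty, tz, yaw, grip], ...]]. A call has 1 to 10 rows; each row shifts and turns the commanded pose from where the row before left it, along the tool's axes as they then stand; what a row does not reach is not made up. A row lasts 1/12 s, in which the tool goes at most 41.7 mm and 7.16 degrees, less where a joint would pass 70% of its speed; a pose out of reach is approached as far as the arm can. A call with a gripper value outside its range is refused whole. The fingers move at their own pace and stop on an object; "grip_force" is the grip in N (left out, the last holds). Time passes only in rows, so rows that do not move let the fingers close. It gives the time, the measured TCP pose, the force, the opening and the grip force at its end, in the units of the state.
- get_state(): the state, without advancing time (a new reading comes with each control period).
- snapshot(name): name is "side" or "top" or "wrist"; returns the picture (384x512x3 uint8, red, green, blue); there is no depth.
- camera_model(name): a dict with "fovy" (degrees; the focal length in pixels is half the picture's height over the tangent of half this angle, whatever the lens; pixels are square), "cx", "cy" (the principal point, pixels), "camera_from_world" (4x4, takes a point from world to camera coordinates). Camera axes: x right, y up, looking along -z (the intrinsics and any distortion apply to the point x, -y, -z); pixel columns grow to the right and rows downward; lengths in m; the calibration is good to about 2 mm. A picture is of the moment at which its call begins: read the wrist's pose just before it. camera_model takes no time and is no camera call; for the wrist camera it gives the pose at the moment of the call.
- close_job(): hands the job in; it is judged then, once.
The state is a dict: "time": time; "joint_positions": joint angles; "qd": joint speeds; "joint_efforts": joint torques, N m; "tool_pos": TCP position; "ee_rot": TCP orientation; "wrist_force": force on the tool from outside, world axes, zero at the start; "moment": the same for the moment, N m; "width": finger opening in m; "grip_force": force on a finger pad.
Only numpy, scipy, OpenCV 4.12 (cv2) and the standard library are available. Lean on these libraries where they do the work, as an engineer would, in place of code of your own. Each camera call takes 0.05 s, during which the arm holds its last target. There are 200 camera calls.

### The job

Turn up the heating on the white control unit: slide the wooden wedge, thin end first, along the channel under the clear flip cover until it is pressed home against the channel's end stop, firmly but without ramming it, and the cover stands propped open on it. Let go of it, then turn the black dial underneath clockwise right up to its end stop without forcing it past. Leave the wedge in place and the cover propped open, do not lean on the cover, and leave the other things on the table where they are.

Things in the scene. Friction and masses are not known exactly. Their poses are not given: they have to be found in the camera images.
- unit: White heating unit fixed to the table. Origin: on the table under the dial's axis; x away from the robot at yaw 0, y left, z up. 10 mm floor plate: x -60 to +142 mm, y -175 to +90; along its far side a raised ledge (x +57 to +142, same y) with its top 50 mm above the table, carrying the wedge channel. Two 12 mm posts at (-24, +-53), tops at 62 mm, under the cover's corners.
- channel_mouth (a point): Middle of the open end of the channel, on its floor (the ledge top, 50 mm above the table). Unit's axes: the channel runs from here along +y to the end stop. It is 35 mm wide (2.5 mm play each side of the wedge) between rails 6 mm thick, 8 mm high. On the -y side the ledge is flat and open for 70 mm: set the wedge down there, tapered nose in the mouth, then slide.
- end_stop: Aluminium end stop of the channel, 9 mm high. Origin: on the channel's floor and centre line (x +94, y +60 mm of the unit), at the fixed bracket's front face, 165 mm from the mouth; unit's axes. It carries an adjustable stop finger that sticks out towards the mouth, clamped with its face anywhere 8 to 34 mm before the origin: find it by feel. The clamp is made for pushes up to 20 N.
- cover (a joint): Flip cover over dial and channel: clear plate in a grey frame, 148 mm from hinge to free edge, 120 mm wide (unit y -60 to +60), 4 mm thick, 50 g. Rad: 0 shut (level, underside 12 mm above the ledge), opens away from the robot to 1.4; falls shut unless propped. About 1.3 with the wedge home. Raising it takes a 5 to 15 N push on the wedge at first, little once the flat top is under it.
- cover_hinge (a point): Middle of the cover's hinge line, at the cover's underside; the hinge line runs along the unit's y, 122 mm beyond the dial axis (+x of the unit), 62 mm above the table.
- dial (a joint): Black dial under the cover: 44 mm disc with a grip bar 42 mm long, 14 mm wide, top 48 mm above the table. Rad, growing clockwise seen from above; at 0 the bar lies along the unit's x, so the bar's yaw is the unit's minus this value. Starts at 0.9 to 1.2, light friction (0.05 N m), slightly springy end stop at 2.2; more than 0.1 beyond is forcing it.
- dial_grip (a point): On the dial's axis at the height to grip the bar, 38 mm above the table; turns with the dial, its x along the bar.
- wedge: Loose pale wood wedge, 190 long, 30 wide, 60 mm high, about 130 g. Origin: on its underside; x to its thin nose, z up. Top flat from the back end at x -100 to +10, then slopes straight to a 5 mm thick nose at x +90; the last 15 mm narrow to 20 mm width. Hold it across its width near x -80, clear of the rising cover, whose side edge lies over wedge x +4 to -22 when home.
- wedge_nose (a point): Middle of the wedge's nose at its underside; axes as the wedge's.
- owl: Yellow owl figure, 80 mm across, 110 mm tall; origin under its centre. Leave alone.
- bird: Small blue bird figure, 56 mm across, 77 mm tall; origin under its centre. Leave alone.
- bowl: Shallow brass bowl, 140 mm across, 35 mm high; origin under its centre. Leave alone.
- mug: White mug, 80 mm across, 90 mm tall; origin under its centre. Leave alone.
- book: Blue book lying flat, 130 x 190 x 22 mm; origin under its centre. Leave alone.
- tape: Grey tape measure standing on edge, 62 x 34 x 60 mm; origin under its centre. Leave alone.
- candle: Pale pillar candle, 64 mm across, 70 mm tall; origin under its centre. Leave alone.

How it is judged:
On the way, in this order (a step that is already met when the one before it is completed fails the run):
1. the wedge is pressed home against the end stop with the cover up on it (contact force between wedge and end_stop above 4 N and value of joint cover above 1.1 rad), for 0.1 s.
2. the wedge is let go and the cover stands propped on it (value of joint cover above 1.1 rad and y of wedge_nose in the frame of channel_mouth above 0.127 m and z of wedge_nose in the frame of channel_mouth below 0.004 m and contact force between each of the arm, the fingers and wedge below 0.3 N), for 0.2 s.
3. then the dial is turned clockwise up to its end stop (value of joint dial above 2.12 rad), for 0.1 s.
At the end, for the whole second after the job is handed in: The wedge, once pressed home with at least 4 N, lies at rest in the channel with its nose on the floor, at least 127 mm in from the mouth (the stop is 131 to 157 mm in); the cover stands propped open at more than 1.1 rad; the dial is within 0.08 rad of its clockwise end stop (above 2.12) (value of joint dial above 2.12 rad and value of joint cover above 1.1 rad and y of wedge_nose in the frame of channel_mouth above 0.127 m and z of wedge_nose in the frame of channel_mouth below 0.004 m and linear speed of wedge below 0.01 m/s); the robot touches nothing.
It fails at once if the wedge is rammed into the stop: more than 20 N between wedge and end stop (contact force between wedge and end_stop above 20 N).
It fails at once if the wedge is jammed: more than 25 N between wedge and unit (contact force between wedge and unit above 25 N).
It fails at once if the cover is leaned on: more than 8 N between robot and cover (contact force between any of the arm, the fingers and cover above 8 N).
It fails at once if the dial is forced more than 0.12 rad past its end stop (value of joint dial above 2.32 rad).
It fails at once if another thing on the table is moved by more than 30 mm (distance of any of owl, bird, bowl, mug, book, tape, candle from where it was at the start of the episode above 0.03 m).
It also fails if it takes over 72 s, if anything falls off the work surface, if the arm or the gripper's body presses on something with over 40 N, if the wrist force passes 120 N, or if a joint passes its speed limit or range.

## Working session

There is one attempt and no reset: what is moved stays moved. The work goes in short steps, Python scripts to look and compute and a tool call to move; the robot and the scene stay as the last step left them, time stands still between calls to the robot, and variables do not carry over. Pictures are saved under pics/ and viewed, at most 10 in all, crops included, and the job is handed in when it is done.

Besides the shell and the picture viewer there is one more tool, called after "Request:" as name([rows], argument=value, ...), one row to a line, values as JSON. carry_out: Moves the arm, as the interface text tells. Its arguments: {"type":"object","properties":{"targets":{"type":"array","items":{"type":"array","items":{"type":"array","items":{"type":"number"}}}},"grip_force":{"type":"number"}},"required":["targets"]}

```bash
mkdir -p pics; python3 - <<'E'
from cell import *
import cv2, numpy as np
s=get_state(); print(s)
for n in("side","top","wrist"):
    m=camera_model(n); print(n,m)
    cv2.imwrite(f"pics/{n}0.png",snapshot(n)[:,:,::-1])
E
```

```text
{'time': 0.0, 'joint_positions': array([-0.90579735,  0.50187855, -0.4267818 ,  1.55143848,  0.2207817 ,
        1.13829124, -0.21031786]), 'qd': array([ 1.12935852e-03, -8.59560639e-04, -4.90722418e-04,  5.09276586e-05,
        6.31290361e-04,  6.49811315e-04,  6.54503722e-04]), 'joint_efforts': array([-1.44508191e-03, -5.69515014e+01, -5.81577748e+00, -2.80943352e+01,
        1.10411458e-02,  1.18955236e-02,  2.98784289e-05]), 'tool_pos': array([0.25396858, 0.59758215, 0.23024405]), 'ee_rot': array([[-9.20366254e-01,  3.91056566e-01, -8.49106439e-04],
       [ 3.91057477e-01,  9.20364555e-01, -1.77061283e-03],
       [ 8.90776980e-05, -1.96166172e-03, -9.99998072e-01]]), 'wrist_force': array([-0.14019264,  0.32315262, -0.02322949]), 'moment': array([0.02447963, 0.00782881, 0.01433276]), 'grip_force': 0.0, 'width': 0.08526519695348349}
side {'fovy': 56.85264006512582, 'cx': 257.6166938301859, 'cy': 186.32219339451277, 'camera_from_world': array([[ 9.84950720e-01, -1.72832515e-01,  1.00028035e-03,
        -5.49300319e-01],
       [ 1.06348466e-01,  6.10608357e-01,  7.84759478e-01,
  
[... 293 characters left out ...]
world': array([[ 0.00865632, -0.99993995, -0.00672051, -0.00310554],
       [ 0.98376759,  0.00731127,  0.17929831, -0.57188943],
       [-0.17923841, -0.00816348,  0.9837718 , -1.06701266],
       [ 0.        ,  0.        ,  0.        ,  1.        ]])}
wrist {'fovy': 68.92894013172757, 'cx': 252.429272401605, 'cy': 193.78384950850253, 'camera_from_world': array([[ 3.90538499e-01,  9.20586582e-01,  1.61767837e-04,
        -6.50363705e-01],
       [-8.80115125e-01,  3.73420896e-01, -2.93179469e-01,
         3.84898579e-02],
       [-2.69957493e-01,  1.14355495e-01,  9.56057411e-01,
        -3.77985390e-01],
       [ 0.00000000e+00,  0.00000000e+00,  0.00000000e+00,
         1.00000000e+00]])}
```

View pics/top0.png

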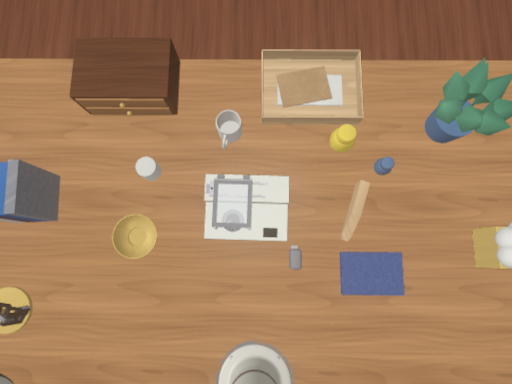

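View pics/side0.png

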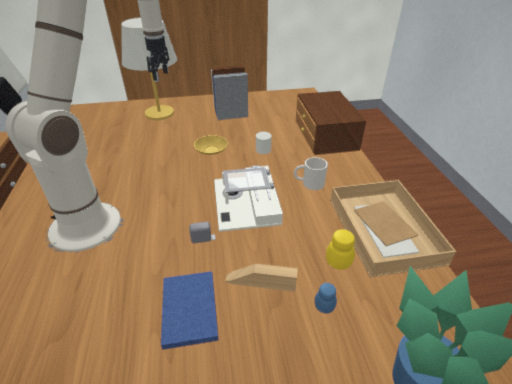

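The top view shows the unit at px (205–289, 175–240) with yaw near 0 and the ledge on its far side. The wedge is at (343–368, 181–241), and the side view shows its nose at the near-robot end. Next I'll measure both.

```bash
cat > h.py <<'E'
from cell import *
import cv2, numpy as np
def cast(m,uv,z):
    f=192/np.tan(np.radians(m["fovy"]/2)); T=m["camera_from_world"]; R=T[:3,:3]; c=-R.T@T[:3,3]
    out=[]
    for u,v in np.atleast_2d(uv):
        d=R.T@np.array([(u-m["cx"])/f,-(v-m["cy"])/f,-1]); out.append(c+d*(z-c[2])/d[2])
    return np.array(out)
def proj(m,P):
    f=192/np.tan(np.radians(m["fovy"]/2)); T=m["camera_from_world"]
    q=np.atleast_2d(P)@T[:3,:3].T+T[:3,3]
    return np.c_[m["cx"]-f*q[:,0]/q[:,2], m["cy"]+f*q[:,1]/q[:,2]]
def big(mask):
    c,_=cv2.findContours(mask.astype(np.uint8),cv2.RETR_EXTERNAL,cv2.CHAIN_APPROX_NONE)
    return max(c,key=cv2.contourArea)
E
python3 - <<'E'
from h import *
im=cv2.imread("pics/top0.png"); m=camera_model("top")
hsv=cv2.cvtColor(im,cv2.COLOR_BGR2HSV)
print("wedge px hsv",hsv[200,357],hsv[225,350],"table",hsv[230,320],"unit",hsv[190,275],hsv[225,215])
w=np.zeros(im.shape[:2]);w[165:255,325:385]=1
c=big((hsv[...,2]>165)*w)
r=cv2.minAreaRect(c);print("wedge",r,cv2.contourArea(c)); print(cast(m,cv2.boxPoints(r),0.03).round(4))
w[:]=0;w[165:255,195:305]=1
u=((hsv[...,1]<70)&(hsv[...,2]>150))*w
c=big(cv2.morphologyEx(u.astype(np.uint8),cv2.MORPH_CLOSE,np.ones((9,9))))
r=cv2.minAreaRect(c);print("unit",r); b=cv2.boxPoints(r)
print(b.round(1)); print(cast(m,b,0.05).round(4)); print(cast(m,b,0.01).round(4))
cv2.imwrite("pics/crop0.png",cv2.resize(im[160:260,190:390],None,fx=4,fy=4,interpolation=cv2.INTER_CUBIC))
E
```

```text
wedge px hsv [ 17  81 210] [ 17  83 202] table [ 15 119 174] unit [ 27  11 226] [  0   5 155]
wedge ((354.5, 209.5), (89.0, 59.0), 90.0) 4932.5
[[ 0.6597 -0.2228  0.03  ]
 [ 0.661  -0.4128  0.03  ]
 [ 0.3784 -0.3971  0.03  ]
 [ 0.3768 -0.2154  0.03  ]]
unit ((245.65701293945312, 207.00445556640625), (84.59404754638672, 65.77315521240234), 1.6365771293640137)
[[202.4 238.7]
 [204.3 172.9]
 [288.9 175.3]
 [287.  241.1]]
[[ 0.4197  0.1618  0.05  ]
 [ 0.6261  0.1631  0.05  ]
 [ 0.6202 -0.1043  0.05  ]
 [ 0.4145 -0.0969  0.05  ]]
[[ 0.4215  0.168   0.01  ]
 [ 0.6353  0.1693  0.01  ]
 [ 0.6292 -0.1078  0.01  ]
 [ 0.4161 -0.1001  0.01  ]]
```

View pics/crop0.png

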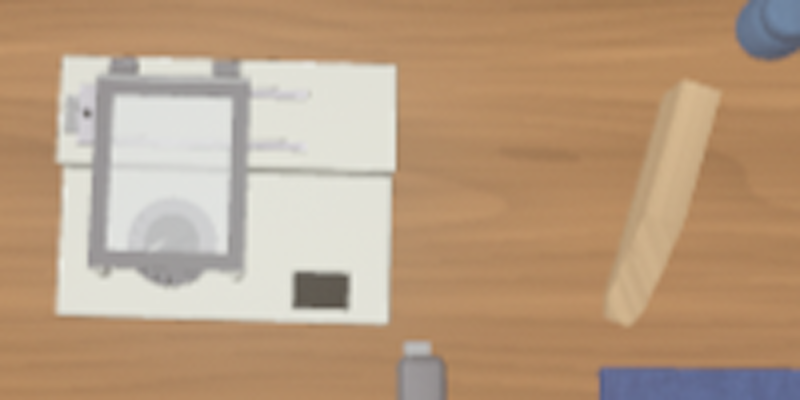

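The crop shows the ledge's top corners at crop px (63,57), (396,65), (396,172) and (58,163), and the plate's near corners at (388,323) and (56,315). The wedge's flat back end is at (683,80)–(720,93) and its nose is at (605,318)–(628,327).

```bash
python3 - <<'E'
from h import *
im=cv2.imread("pics/top0.png"); m=camera_model("top"); o=np.array([190,160.])
p=lambda a:np.array(a)/4.+o-0.375
L=cast(m,p([(63,57),(396,65),(396,172),(58,163)]),.05); N=cast(m,p([(388,323),(56,315)]),.01)
print("ledge",L.round(4).tolist(),"near",N.round(4).tolist())
yaws=[np.arctan2(*(a-b)[:2]*[-1,1]) for a,b in((L[0],L[1]),(L[3],L[2]),(N[1],N[0]))];print("unit yaw",np.degrees(yaws))
y=np.mean(yaws);R=np.array([[np.cos(y),-np.sin(y)],[np.sin(y),np.cos(y)]])
U=np.array([(142,90),(142,-175),(57,-175),(57,90),(-60,-175),(-60,90)])/1000
W=np.r_[L,N][:,:2]; O=(W-U@R.T);print("origins",O.round(4).tolist());o_=O.mean(0)
print("origin",o_,"mouth",o_+R@[.094,-.105],"pre-nose grasp(nose at mouth)",o_+R@[.094,-.105-.17])
hsv=cv2.cvtColor(im,cv2.COLOR_BGR2HSV)
w=np.zeros(im.shape[:2]);w[172:250,335:378]=1
c=big(((hsv[...,1]<100)&(hsv[...,2]>140))*w);r=cv2.minAreaRect(c);print("wedge px",r)
b=cast(m,p([(683,80),(720,93)]),.06);n=cast(m,p([(605,318),(628,327)]),.003)
print("back top",b.round(4).tolist(),np.linalg.norm(b[0]-b[1]),"nose",n.round(4).tolist(),np.linalg.norm((n[0]-n[1])[:2]))
d=(n.mean(0)-b.mean(0))[:2];print("len",np.linalg.norm(d),"yaw",np.degrees(np.arctan2(d[1],d[0])))
e=d/np.linalg.norm(d);print("grasp (x=-80)",b.mean(0)[:2]+.02*e)
s=get_state();mw=camera_model("wrist");T=mw["camera_from_world"];cw=-T[:3,:3].T@T[:3,3]
print("cam in tool",s["ee_rot"].T@(cw-s["tool_pos"]))
E
```

```text
ledge [[0.623, 0.1597, 0.05], [0.6184, -0.1035, 0.05], [0.5332, -0.1028, 0.05], [0.5383, 0.1607, 0.05]] near [[0.4183, -0.0989, 0.01], [0.4224, 0.1642, 0.01]]
unit yaw [-1.00053212 -1.10238583 -0.88885232]
origins [[0.4795, 0.0721], [0.4795, 0.074], [0.4792, 0.0732], [0.4797, 0.0717], [0.4814, 0.075], [0.4808, 0.0732]]
origin [0.480027   0.07320505] mouth [ 0.57218528 -0.03341508] pre-nose grasp(nose at mouth) [ 0.56922651 -0.20338933]
wedge px ((354.6512756347656, 210.4856719970703), (13.600415229797363, 63.20525360107422), 16.389541625976562)
back top [[0.6058, -0.3259, 0.06], [0.5957, -0.3542, 0.06]] 0.030018769115916957 nose [[0.424, -0.2721, 0.003], [0.4171, -0.2901, 0.003]] 0.0193003604555583
len 0.1896323669119036 yaw 161.88206543077658
grasp (x=-80) [ 0.5817618  -0.33385213]
cam in tool [ 0.07442753  0.00065292 -0.1424186 ]
```

The sizes match: the wedge measures 189.6 mm long, 30 mm wide at the back and 19.3 mm at the nose. The unit's corners agree to about 2 mm. I'll start moving towards the wedge now.

Request:
carry_out([
  [[-26,-28,0,0,0],[-26,-28,0,0,0],[-26,-28,0,0,0],[-26,-28,0,0,0],[-26,-28,0,0,0],[-26,-28,0,0,0],[-26,-28,0,0,0],[-26,-28,0,0,0],[-26,-28,0,0,0],[-26,-28,0,0,0]],
])

```text
time: 0.98
tool_pos: [0.3841, 0.2369, 0.2313]
ee_rot: [[-0.92, 0.391, 0.0], [0.391, 0.92, 0.0], [-0.0, 0.0, -1.0]]
wrist_force: [-0.0, -0.3, -0.6]
width: 0.0854
grip_force: 0.0
```

Request:
carry_out([
  [[-26,-28,0,0,0],[-26,-28,0,0,0],[-26,-28,0,0,0],[-26,-28,0,0,0],[-26,-28,0,0,0],[-26,-28,0,0,0],[-26,-28,0,0,0],[-26,-28,0,0,0],[-26,-28,0,0,0],[-26,-28,0,0,0]],
])

```text
time: 1.82
tool_pos: [0.5139, -0.1223, 0.2312]
ee_rot: [[-0.92, 0.391, -0.0], [0.391, 0.92, 0.0], [0.0, -0.0, -1.0]]
wrist_force: [0.7, -0.2, -0.1]
width: 0.0852
grip_force: 0.0
```

```bash
cat >> h.py <<'E'
def st():
    s=get_state();R=s["ee_rot"];print("t",round(s["time"],2),"tcp",s["tool_pos"].round(4),"yaw",np.degrees(np.arctan2(R[1,0],R[0,0])).round(2),"q",s["joint_positions"].round(2),"F",s["wrist_force"].round(1),"w",round(s["width"],4),"g",round(s["grip_force"],1));return s
def go(x,y,z,yaw):
    s=get_state();R=s["ee_rot"];d=R.T@(np.array([x,y,z])-s["tool_pos"])*1000
    print("shift tool",d.round(1),"turn",round((np.degrees(np.arctan2(R[1,0],R[0,0]))-yaw+180)%360-180,1))
E
python3 -c "
from h import *
st();go(.582,-.334,.2,-18)"
```

```text
t 1.82 tcp [ 0.5139 -0.1223  0.2312] yaw 156.99 q [ 0.17  0.25  0.02  1.87 -0.01  1.02  1.36] F [ 0.7 -0.2 -0.1] w 0.0852 g 0.0
shift tool [-145.5 -168.2   31.2] turn 175.0
```

Joint 7's range rules out having the camera behind the wedge. I'll grasp with tool x along the wedge's x, set the wedge down with its nose about 50 mm in (before it meets the cover), release it, then push from behind with shut fingers.

Request:
carry_out([
  [[-24,-28,12,0,0],[-24,-28,12,0,0],[-24,-28,12,0,0],[-24,-28,12,0,0],[-24,-28,12,0,0],[-25,-28,12,0,0],[0,0,20,-5,0],[0,0,0,0,0]],
])

```text
time: 2.48
tool_pos: [0.5782, -0.3341, 0.1343]
ee_rot: [[-0.951, 0.31, -0.007], [0.31, 0.951, 0.002], [0.007, -0.0, -1.0]]
wrist_force: [-0.9, 1.8, -1.4]
width: 0.0855
grip_force: 0.0
```

```bash
python3 - <<'E'
from h import *
s=st();m=camera_model("wrist");im=snapshot("wrist")
go(.582,-.334,.012,162)
cv2.imwrite("pics/w1.png",im[:,:,::-1])
E
```

```text
t 2.48 tcp [ 0.5782 -0.3341  0.1343] yaw 161.92 q [ 0.44  0.6   0.06  1.59 -0.04  0.96  1.77] F [-0.9  1.8 -1.4] w 0.0855 g 0.0
shift tool [ -4.   -1.2 124. ] turn -0.2
```

View pics/w1.png

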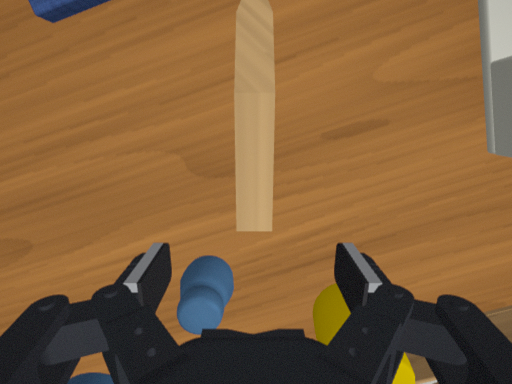

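The wrist view shows the wedge upright in the picture, with its back top edge at (237–272, 231) and the slope break at row 93. It is centred between the fingers, with the bird at (207, 290) and the owl at (330, 330) behind. I'll check the back edge, and how close the bird is.

```bash
python3 - <<'E'
from h import *
m=camera_model("wrist");s=st()
b=cast(m,[(236.5,231),(272.5,231)],.06);k=cast(m,[(235,93),(275,93)],.06)
print(b.round(4).tolist(),k.round(4).tolist());bc=b.mean(0);kc=k.mean(0);d=(kc-bc)[:2]
print("flat len",np.linalg.norm(d),"w",np.linalg.norm(b[0]-b[1]),"yaw",np.degrees(np.arctan2(d[1],d[0])),"grasp",bc[:2]+.02*d/np.linalg.norm(d))
print("bird top",cast(m,[(202,308)],.07),"owl",cast(m,[(330,310)],.1))
E
```

```text
t 2.53 tcp [ 0.5792 -0.3319  0.136 ] yaw 161.83 q [ 0.44  0.6   0.06  1.59 -0.04  0.97  1.77] F [1.  0.6 0.3] w 0.0854 g 0.0
[[0.5993, -0.3515, 0.06], [0.6089, -0.3224, 0.06]] [[0.4944, -0.3164, 0.06], [0.5036, -0.2884, 0.06]]
flat len 0.1106420605039875 w 0.030635326771231004 yaw 161.79097101492587 grasp [ 0.58511389 -0.33073958]
bird top [[ 0.65593176 -0.4029792   0.07      ]] owl [[ 0.66722274 -0.29731974  0.1       ]]
```

Request:
carry_out([
  [[-2,1,25,0,0.3],[-2,0,25,0,0.3],[-1,0,25,0,0.3],[0,0,25,0,0.3],[0,0,14,0,0.3],[0,0,9,0,0.3],[0,0,0,0,0.3],[0,0,0,0,0.3]],
])

```text
time: 3.2
tool_pos: [0.5873, -0.3322, 0.0172]
ee_rot: [[-0.951, 0.309, 0.001], [0.309, 0.951, -0.0], [-0.001, 0.0, -1.0]]
wrist_force: [-0.0, -1.2, -0.3]
width: 0.0598
grip_force: 0.0
```

Request:
carry_out([
  [[0,0,0,0,0.8],[0,0,0,0,0.8],[0,0,0,0,0.8],[0,0,0,0,0.8],[0,0,0,0,0.8],[0,0,0,0,0.8],[0,0,0,0,0.8],[0,0,0,0,0.8]],
], grip_force=50)

```text
time: 3.87
tool_pos: [0.5879, -0.3333, 0.0182]
ee_rot: [[-0.951, 0.31, 0.003], [0.31, 0.951, -0.001], [-0.003, -0.001, -1.0]]
wrist_force: [0.0, 0.1, 6.8]
width: 0.0297
grip_force: 50.0
```

The wedge is gripped at 29.7 mm, about x -83. Now I'll lift it and turn it to line up with the channel.

Request:
carry_out([
  [[0,0,-15,0,0.8],[0,0,-25,0,0.8],[0,0,-25,7,0.8],[0,0,-15,7,0.8],[0,0,0,7,0.8],[0,0,0,7,0.8],[0,0,0,7,0.8],[0,0,0,7,0.8],[0,0,0,7,0.8],[0,0,0,7,0.8]],
])

```text
time: 4.7
tool_pos: [0.5865, -0.3321, 0.0972]
ee_rot: [[-0.27, 0.963, 0.0], [0.963, 0.27, 0.001], [0.0, 0.0, -1.0]]
wrist_force: [0.3, -0.3, -1.1]
width: 0.0295
grip_force: 49.4
```

Request:
carry_out([
  [[0,0,0,7,0.8],[0,0,0,7,0.8],[0,0,0,2.9,0.8],[0,0,0,0,0.8],[0,0,0,0,0.8]],
])

```text
time: 5.12
tool_pos: [0.5867, -0.332, 0.0968]
ee_rot: [[0.014, 1.0, 0.0], [1.0, -0.014, 0.0], [0.0, 0.0, -1.0]]
wrist_force: [0.1, 0.4, -2.1]
width: 0.0295
grip_force: 49.3
```

```bash
python3 - <<'E'
from h import *
s=st();go(.569,-.217,.098,89)
im=snapshot("wrist");cv2.imwrite("pics/w2.png",im[:,:,::-1])
E
```

```text
t 5.12 tcp [ 0.5867 -0.332   0.0968] yaw 89.21 q [ 0.22  0.68  0.37  1.61 -0.29  0.91  0.68] F [ 0.1  0.4 -2.1] w 0.0295 g 49.3
shift tool [114.8 -19.2  -1.2] turn 0.2
```

Request:
carry_out([
  [[25,-5,0,0.2,0.8],[30,-5,0,0,0.8],[30,-5,0,0,0.8],[25,-4,0,0,0.8],[5,0,0,0,0.8],[0,0,0,0,0.8],[0,0,0,0,0.8]],
])

```text
time: 5.75
tool_pos: [0.5701, -0.2177, 0.0968]
ee_rot: [[0.018, 1.0, 0.001], [1.0, -0.018, -0.001], [-0.001, 0.001, -1.0]]
wrist_force: [-0.2, -1.0, -1.3]
width: 0.0293
grip_force: 49.8
```

```bash
python3 - <<'E'
from h import *
s=st();m=camera_model("wrist");im=snapshot("wrist")
y=np.radians(-1.0);R=np.array([[np.cos(y),-np.sin(y)],[np.sin(y),np.cos(y)]]);o=np.array([.4800,.0732])
for n,a in dict(mouthL=(.0765,-.105),mouthR=(.1115,-.105),ledgeN=(.057,-.175)).items(): print(n,proj(m,[*(o+R@a),.05]).round(1))
cv2.imwrite("pics/w3.png",cv2.resize(im[:300,:,::-1],None,fx=1.5,fy=1.5))
E
```

```text
t 5.75 tcp [ 0.5701 -0.2177  0.0968] yaw 88.96 q [ 0.04  0.58  0.37  1.78 -0.27  0.83  0.52] F [-0.2 -1.  -1.3] w 0.0293 g 49.8
mouthL [[ 216.  -105.4]]
mouthR [[ 281.6 -105.3]]
ledgeN [[188.2  41.1]]
```

View pics/w3.png

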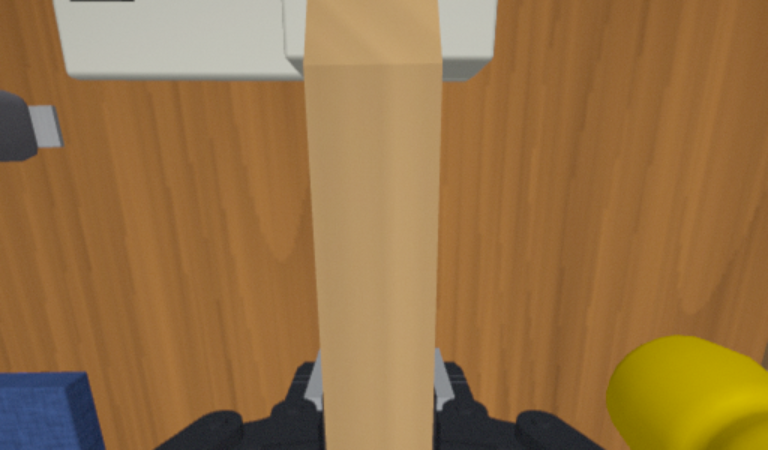

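The picture shows the ledge's front corners at crop (287, 57) and (495, 57), and the slope break's corners at (305, 65) and (440, 65). I'll compare their lateral positions.

```bash
python3 - <<'E'
from h import *
s=st();m=camera_model("wrist")
f=lambda *a:cast(m,(np.array(a[0])+.5)/1.5-.5,a[1])[:, :2].round(4).tolist()
print("ledge corners",f([(287,57),(495,57)],.05))
print("break",f([(305,65),(441,65)],.139),"rear",f([(323,440),(434,440)],.139))
im=cv2.imread("pics/w2.png");g=cv2.cvtColor(im,cv2.COLOR_BGR2HSV)
mt=camera_model("top");t=snapshot("top");cv2.imwrite("pics/t2.png",cv2.resize(t[150:260,190:390,::-1],None,fx=4,fy=4,interpolation=cv2.INTER_CUBIC))
E
```

```text
t 5.8 tcp [ 0.5699 -0.2188  0.0968] yaw 88.85 q [ 0.04  0.58  0.37  1.78 -0.27  0.83  0.52] F [ 0.4 -0.7 -0.7] w 0.0298 g 49.8
ledge corners [[0.5359, -0.1022], [0.6197, -0.1038]]
break [[0.5564, -0.1233], [0.5856, -0.1238]] rear [[0.5548, -0.2175], [0.5858, -0.2181]]
```

View pics/t2.png

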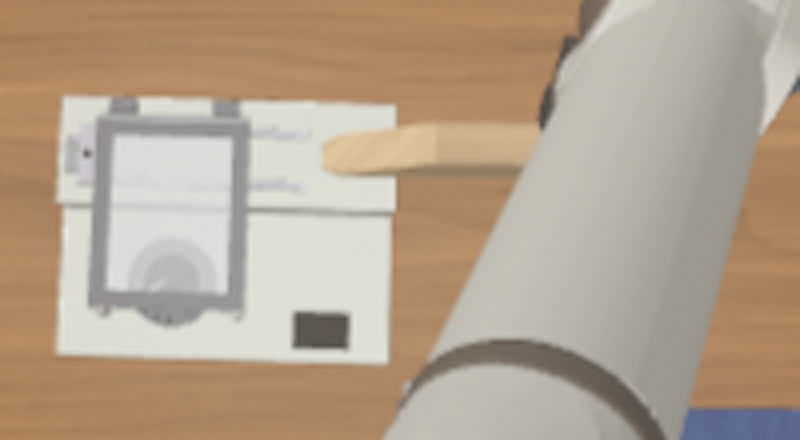

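The lateral offset is within about 1 mm and the nose is 12 mm short of the mouth. Lowering gently.

Request:
carry_out([
  [[0,1,10,0,0.8],[0,0,9,0,0.8],[0,0,5,0,0.8],[0,0,3,0,0.8],[0,0,0,0,0.8],[0,0,0,0,0.8]],
])

```text
time: 6.35
tool_pos: [0.5705, -0.2173, 0.0689]
ee_rot: [[0.02, 1.0, -0.001], [1.0, -0.02, 0.0], [0.0, -0.001, -1.0]]
wrist_force: [-0.2, 0.8, -1.1]
width: 0.0292
grip_force: 49.9
```

Request:
carry_out([
  [[0,0,1,0,0.8],[0,0,0,0,0.8],[0,0,0,0,0.8]],
])

```text
time: 6.6
tool_pos: [0.5709, -0.2171, 0.0685]
ee_rot: [[0.019, 1.0, 0.0], [1.0, -0.019, -0.0], [-0.0, 0.0, -1.0]]
wrist_force: [-0.3, 0.1, -0.9]
width: 0.0294
grip_force: 49.8
```

Request:
carry_out([
  [[6,0,0,0,0.8],[8,0,0,0,0.8],[8,0,0,0,0.8],[6,0,0,0,0.8],[4,0,0,0,0.8]],
])

```text
time: 7.02
tool_pos: [0.5716, -0.183, 0.0682]
ee_rot: [[0.018, 1.0, -0.0], [1.0, -0.018, 0.001], [0.001, -0.0, -1.0]]
wrist_force: [-0.1, -0.2, -1.7]
width: 0.0291
grip_force: 49.8
```

Request:
carry_out([
  [[6,0,0,0,0.8],[8,0,0,0,0.8],[8,0,0,0,0.8],[6,0,0,0,0.8],[2,0,0,0,0.8],[0,0,0,0,0.8],[0,0,1,0,0.8],[0,0,0,0,0.8]],
])

```text
time: 7.68
tool_pos: [0.5721, -0.1548, 0.0678]
ee_rot: [[0.02, 1.0, 0.0], [1.0, -0.02, 0.001], [0.001, 0.0, -1.0]]
wrist_force: [-1.1, 1.8, 3.8]
width: 0.0295
grip_force: 50.8
```

```bash
python3 - <<'E'
from h import *
s=st()
t=snapshot("top");cv2.imwrite("pics/t3.png",cv2.resize(t[150:260,190:390,::-1],None,fx=4,fy=4,interpolation=cv2.INTER_CUBIC))
E
```

```text
t 7.68 tcp [ 0.5721 -0.1548  0.0678] yaw 88.87 q [-0.05  0.59  0.36  1.84 -0.29  0.76  0.44] F [-1.1  1.8  3.8] w 0.0295 g 50.8
```

View pics/t3.png

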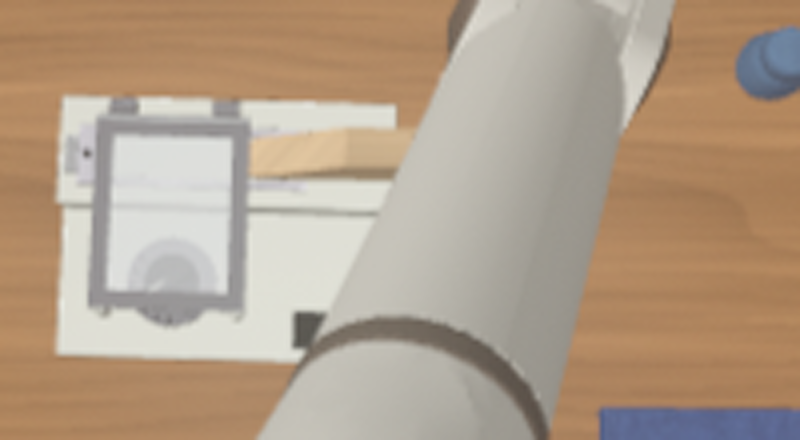

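The nose is 52 mm in, on the floor and just short of touching the cover. Now I'll release, go up and back, shut the fingers and turn side-on.

Request:
carry_out([
  [[0,0,0,0,0.4],[0,0,0,0,0.4],[0,0,0,0,0.4],[0,0,0,0,0.4],[0,0,-10,0,0.4],[0,0,-30,0,0.4],[0,0,-30,0,0.4],[0,0,-30,0,0.4],[-15,0,0,0,0.4],[-25,0,0,-5,0.4]],
])

```text
time: 8.57
tool_pos: [0.574, -0.1923, 0.1705]
ee_rot: [[-0.073, 0.997, 0.005], [0.997, 0.073, 0.001], [0.001, 0.005, -1.0]]
wrist_force: [0.5, -0.3, -0.8]
width: 0.051
grip_force: 0.0
```

Request:
carry_out([
  [[-25,0,0,-1,1],[0,0,0,-7,1],[0,0,0,-7,1],[0,0,0,-7,1],[0,0,0,-7,1],[0,0,0,-7,1],[0,0,0,-7,1],[0,0,0,-7,1],[0,0,0,-7,1],[0,0,0,-7,1]],
], grip_force=30)

```text
time: 9.4
tool_pos: [0.5729, -0.2205, 0.1681]
ee_rot: [[-0.928, 0.371, 0.0], [0.371, 0.928, -0.001], [-0.001, -0.0, -1.0]]
wrist_force: [-0.1, 0.9, -0.8]
width: 0.0003
grip_force: 0.0
```

Request:
carry_out([
  [[0,0,0,-7,1],[0,0,0,-7,1],[0,0,0,-7,1],[0,0,0,0,1],[0,0,0,0,1]],
])

```text
time: 9.82
tool_pos: [0.5728, -0.2205, 0.1678]
ee_rot: [[-1.0, 0.024, 0.0], [0.024, 1.0, -0.0], [-0.0, -0.0, -1.0]]
wrist_force: [-0.2, -1.0, 0.9]
width: 0.0001
grip_force: 0.0
```

```bash
python3 - <<'E'
from h import *
s=st();go(.571,-.222,.076,179)
t=snapshot("top");sd=snapshot("side")
a=cv2.resize(t[150:250,190:390,::-1],None,fx=4,fy=4,interpolation=cv2.INTER_CUBIC)[:300]
b=cv2.resize(sd[150:260,170:370,::-1],None,fx=4,fy=4,interpolation=cv2.INTER_CUBIC)[:300]
cv2.imwrite("pics/t4.png",np.vstack([a,b]))
E
```

```text
t 9.82 tcp [ 0.5728 -0.2205  0.1678] yaw 178.64 q [ 0.27  0.47  0.07  1.72 -0.04  0.96  1.9 ] F [-0.2 -1.   0.9] w 0.0001 g 0.0
shift tool [ 1.8 -1.5 91.8] turn -0.4
```

View pics/t4.png

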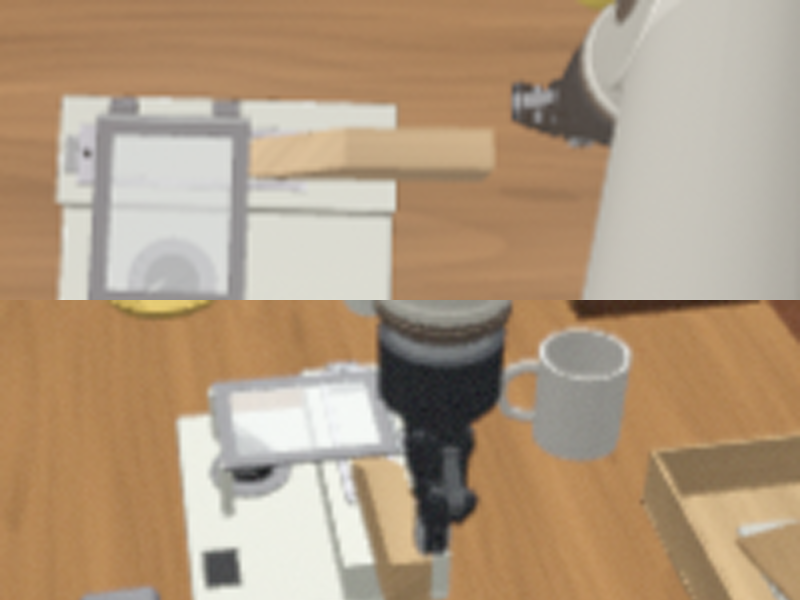

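Top half: the wedge is resting straight in the channel with its back end at crop x 494, and the shut gripper is behind it. Side half: the cover is still shut. Descending, then closing in.

Request:
carry_out([
  [[0,0,30,0,1],[0,0,30,0,1],[0,0,20,0,1],[0,0,12,0,1],[0,8,0,0,1],[0,8,0,0,1],[0,6,0,0,1],[0,4,0,0,1],[0,0,0,0,1]],
])

```text
time: 10.67
tool_pos: [0.5748, -0.1921, 0.0768]
ee_rot: [[-1.0, 0.017, 0.003], [0.017, 1.0, 0.0], [-0.003, 0.0, -1.0]]
wrist_force: [0.5, -0.2, 0.5]
width: 0.0004
grip_force: 0.0
```

Request:
carry_out([
  [[0,3,0,0,1],[0,3,0,0,1],[0,3,0,0,1],[0,0,0,0,1]],
])

```text
time: 11.0
tool_pos: [0.5737, -0.1842, 0.0754]
ee_rot: [[-1.0, 0.019, 0.0], [0.019, 1.0, 0.0], [-0.0, 0.0, -1.0]]
wrist_force: [0.8, 0.3, 0.2]
width: 0.0003
grip_force: 0.0
```

Request:
carry_out([
  [[0,2,0,0,1],[0,2,0,0,1],[0,2,0,0,1],[0,2,0,0,1]],
])

```text
time: 11.33
tool_pos: [0.5737, -0.1797, 0.0756]
ee_rot: [[-1.0, 0.021, 0.001], [0.021, 1.0, -0.003], [-0.001, -0.003, -1.0]]
wrist_force: [-0.1, -6.2, 1.6]
width: -0.0002
grip_force: 3.4
```

Request:
carry_out([
  [[0,2,0,0,1],[0,2,0,0,1],[0,2,0,0,1],[0,2,0,0,1]],
])

```text
time: 11.67
tool_pos: [0.5736, -0.1728, 0.0757]
ee_rot: [[-1.0, 0.022, 0.001], [0.022, 1.0, -0.004], [-0.001, -0.004, -1.0]]
wrist_force: [-0.7, -6.5, -0.2]
width: -0.0002
grip_force: 3.5
```

Request:
carry_out([
  [[0,2,0,0,1],[0,2,0,0,1],[0,2,0,0,1],[0,2,0,0,1]],
])

```text
time: 12.0
tool_pos: [0.5738, -0.1626, 0.0754]
ee_rot: [[-1.0, 0.021, 0.0], [0.021, 1.0, -0.001], [-0.0, -0.001, -1.0]]
wrist_force: [-0.1, -5.2, 0.9]
width: 0.0004
grip_force: 2.2
```

Request:
carry_out([
  [[0,2,0,0,1],[0,2,0,0,1],[0,2,0,0,1],[0,2,0,0,1],[0,2,0,0,1],[0,2,0,0,1]],
])

```text
time: 12.5
tool_pos: [0.5744, -0.1485, 0.0753]
ee_rot: [[-1.0, 0.019, 0.0], [0.019, 1.0, 0.0], [-0.0, 0.0, -1.0]]
wrist_force: [0.1, -2.3, 1.9]
width: 0.0002
grip_force: 1.4
```

Request:
carry_out([
  [[0,2,0,0,1],[0,2,0,0,1],[0,2,0,0,1],[0,2,0,0,1],[0,2,0,0,1],[0,2,0,0,1],[0,2,0,0,1]],
])

```text
time: 13.08
tool_pos: [0.5745, -0.1347, 0.0753]
ee_rot: [[-1.0, 0.019, -0.0], [0.019, 1.0, 0.0], [0.0, 0.0, -1.0]]
wrist_force: [0.4, -2.5, 0.4]
width: 0.0001
grip_force: 1.1
```

Request:
carry_out([
  [[0,2,0,0,1],[0,2,0,0,1],[0,2,0,0,1],[0,2,0,0,1],[0,2,0,0,1],[0,2,0,0,1],[0,2,0,0,1]],
])

```text
time: 13.67
tool_pos: [0.5748, -0.1208, 0.0752]
ee_rot: [[-1.0, 0.02, -0.0], [0.02, 1.0, 0.0], [0.0, 0.0, -1.0]]
wrist_force: [-0.1, -1.5, 0.6]
width: 0.0001
grip_force: 0.8
```

Request:
carry_out([
  [[0,1.5,0,0,1],[0,1.5,0,0,1],[0,1.5,0,0,1],[0,1.5,0,0,1],[0,1,0,0,1],[0,1,0,0,1]],
])

```text
time: 14.17
tool_pos: [0.575, -0.1129, 0.0753]
ee_rot: [[-1.0, 0.019, -0.0], [0.019, 1.0, 0.0], [0.0, 0.0, -1.0]]
wrist_force: [-0.3, -0.4, 1.1]
width: -0.0001
grip_force: 0.7
```

Request:
carry_out([
  [[0,1,0,0,1],[0,1,0,0,1],[0,1,0,0,1]],
])

```text
time: 14.42
tool_pos: [0.575, -0.1099, 0.0752]
ee_rot: [[-1.0, 0.02, -0.0], [0.02, 1.0, 0.0], [0.0, 0.0, -1.0]]
wrist_force: [-0.0, -1.4, 0.4]
width: 0.0002
grip_force: 0.6
```

```bash
python3 - <<'E'
from h import *
s=st()
t=snapshot("top");sd=snapshot("side")
a=cv2.resize(t[165:235,195:295,::-1],None,fx=8,fy=8,interpolation=cv2.INTER_CUBIC)[:340]
b=cv2.resize(sd[140:250,170:370,::-1],None,fx=4,fy=4,interpolation=cv2.INTER_CUBIC)[:260]
cv2.imwrite("pics/t5.png",np.vstack([a,b]))
E
```

```text
t 14.42 tcp [ 0.575  -0.1099  0.0752] yaw 178.88 q [ 0.1   0.55  0.05  1.84 -0.04  0.75  1.73] F [-0.  -1.4  0.4] w 0.0002 g 0.6
```

View pics/t5.png

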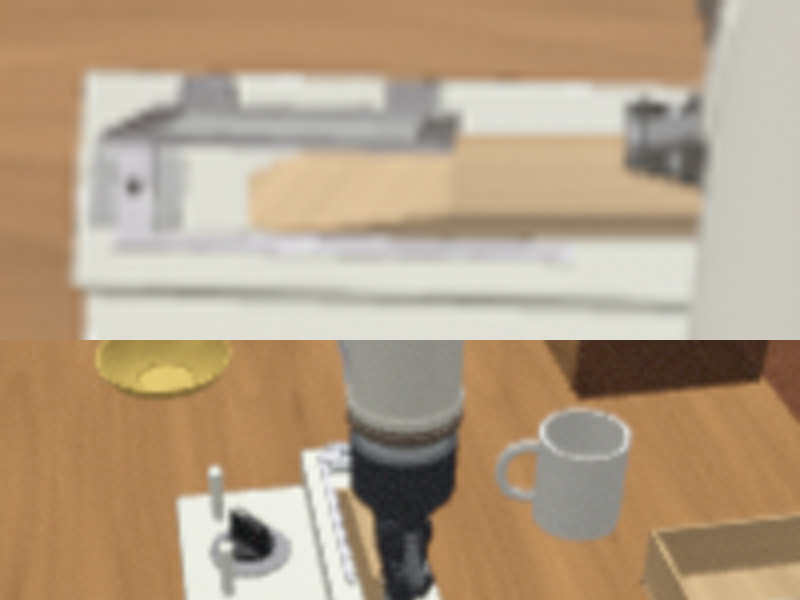

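The cover is up. The nose is at top-crop x 250 and the grey stop face at about x 183, so roughly 26 mm remain. The stop is therefore about 157 mm in, and home should come near TCP y of -0.083. Feeling my way forward in small steps.

Request:
carry_out([
  [[0,1,0,0,1],[0,1,0,0,1],[0,1,0,0,1],[0,1,0,0,1]],
])

```text
time: 14.85
tool_pos: [0.575, -0.106, 0.0752]
ee_rot: [[-1.0, 0.02, -0.0], [0.02, 1.0, 0.0], [0.0, 0.0, -1.0]]
wrist_force: [0.3, -1.7, 0.2]
width: 0.0001
grip_force: 0.5
```

Request:
carry_out([
  [[0,1,0,0,1],[0,1,0,0,1],[0,1,0,0,1],[0,1,0,0,1]],
])

```text
time: 15.18
tool_pos: [0.5751, -0.1019, 0.0752]
ee_rot: [[-1.0, 0.019, -0.0], [0.019, 1.0, 0.0], [0.0, 0.0, -1.0]]
wrist_force: [0.0, -0.6, 0.2]
width: -0.0002
grip_force: 0.5
```

Request:
carry_out([
  [[0,1,0,0,1],[0,1,0,0,1],[0,1,0,0,1],[0,1,0,0,1]],
])

```text
time: 15.52
tool_pos: [0.5752, -0.098, 0.0752]
ee_rot: [[-1.0, 0.02, -0.0], [0.02, 1.0, 0.0], [0.0, 0.0, -1.0]]
wrist_force: [-0.1, -0.2, 0.8]
width: 0.0003
grip_force: 0.4
```

Request:
carry_out([
  [[0,1,0,0,1],[0,1,0,0,1],[0,1,0,0,1]],
])

```text
time: 15.77
tool_pos: [0.5753, -0.095, 0.0753]
ee_rot: [[-1.0, 0.02, -0.0], [0.02, 1.0, 0.0], [0.0, 0.0, -1.0]]
wrist_force: [0.1, -0.3, -0.2]
width: -0.0
grip_force: 0.4
```

Request:
carry_out([
  [[0,1,0,0,1],[0,1,0,0,1],[0,1,0,0,1]],
])

```text
time: 16.02
tool_pos: [0.5754, -0.092, 0.0753]
ee_rot: [[-1.0, 0.02, -0.0], [0.02, 1.0, 0.0], [0.0, 0.0, -1.0]]
wrist_force: [-0.4, 0.1, -0.9]
width: -0.0
grip_force: 0.4
```

Request:
carry_out([
  [[0,0.7,0,0,1],[0,0.7,0,0,1],[0,0.7,0,0,1]],
])

```text
time: 16.27
tool_pos: [0.5754, -0.0899, 0.0753]
ee_rot: [[-1.0, 0.02, -0.0], [0.02, 1.0, 0.0], [0.0, 0.0, -1.0]]
wrist_force: [0.1, -0.9, -0.7]
width: -0.0001
grip_force: 0.4
```

Request:
carry_out([
  [[0,0.7,0,0,1],[0,0.7,0,0,1],[0,0.7,0,0,1]],
])

```text
time: 16.52
tool_pos: [0.5755, -0.0878, 0.0753]
ee_rot: [[-1.0, 0.02, -0.0], [0.02, 1.0, 0.0], [0.0, 0.0, -1.0]]
wrist_force: [-0.5, -0.7, 1.1]
width: 0.0001
grip_force: 0.4
```

Request:
carry_out([
  [[0,0.7,0,0,1],[0,0.7,0,0,1],[0,0,0,0,1]],
])

```text
time: 16.77
tool_pos: [0.5755, -0.0862, 0.0753]
ee_rot: [[-1.0, 0.019, -0.0], [0.019, 1.0, 0.0], [0.0, 0.0, -1.0]]
wrist_force: [-0.2, -0.5, 0.4]
width: 0.0002
grip_force: 0.2
```

Request:
carry_out([
  [[0,0.7,0,0,1],[0,0.7,0,0,1],[0,0,0,0,1]],
])

```text
time: 17.02
tool_pos: [0.5755, -0.0849, 0.0753]
ee_rot: [[-1.0, 0.019, -0.0], [0.019, 1.0, 0.0], [0.0, 0.0, -1.0]]
wrist_force: [-0.2, -0.4, 0.1]
width: 0.0003
grip_force: 0.2
```

Request:
carry_out([
  [[0,0.7,0,0,1],[0,0.7,0,0,1],[0,0,0,0,1]],
])

```text
time: 17.27
tool_pos: [0.5755, -0.0841, 0.0753]
ee_rot: [[-1.0, 0.02, 0.0], [0.02, 1.0, -0.0], [-0.0, -0.0, -1.0]]
wrist_force: [0.2, -1.1, -0.5]
width: -0.0001
grip_force: 0.8
```

Request:
carry_out([
  [[0,0.7,0,0,1],[0,0,0,0,1]],
])

```text
time: 17.43
tool_pos: [0.5756, -0.0839, 0.0754]
ee_rot: [[-1.0, 0.02, 0.0], [0.02, 1.0, -0.001], [-0.0, -0.001, -1.0]]
wrist_force: [-0.5, -4.2, 1.3]
width: 0.0002
grip_force: 1.9
```

Request:
carry_out([
  [[0,0.5,0,0,1],[0,0,0,0,1]],
])

```text
time: 17.6
tool_pos: [0.5756, -0.0838, 0.0755]
ee_rot: [[-1.0, 0.021, 0.0], [0.021, 1.0, -0.001], [-0.0, -0.001, -1.0]]
wrist_force: [-0.6, -5.1, 0.8]
width: -0.0
grip_force: 2.6
```

Request:
carry_out([
  [[0,0.7,0,0,1],[0,0.5,0,0,1],[0,0,0,0,1],[0,0,0,0,1]],
])

```text
time: 17.93
tool_pos: [0.5758, -0.0838, 0.0756]
ee_rot: [[-1.0, 0.021, 0.001], [0.021, 1.0, -0.002], [-0.001, -0.002, -1.0]]
wrist_force: [-0.3, -6.3, 1.1]
width: 0.0003
grip_force: 3.5
```

Request:
carry_out([
  [[0,0.8,0,0,1],[0,0.8,0,0,1],[0,0,0,0,1],[0,0,0,0,1]],
])

```text
time: 18.27
tool_pos: [0.5759, -0.0836, 0.0758]
ee_rot: [[-1.0, 0.022, 0.001], [0.022, 1.0, -0.004], [-0.001, -0.004, -1.0]]
wrist_force: [-0.1, -9.7, 1.5]
width: 0.0
grip_force: 4.9
```

The wedge is pressed home at about 9.7 N. I'll hold briefly, then back off and lift clear.

Request:
carry_out([
  [[0,0.5,0,0,1],[0,0,0,0,1],[0,0,0,0,1],[0,-4,0,0,1],[0,-6,0,0,1],[0,-15,0,0,1],[0,-30,0,0,1],[0,0,-20,0,1],[0,0,-40,0,1],[0,0,-40,0,1]],
])

```text
time: 19.1
tool_pos: [0.5728, -0.1335, 0.1745]
ee_rot: [[-1.0, 0.02, -0.005], [0.02, 1.0, 0.002], [0.005, 0.002, -1.0]]
wrist_force: [2.0, 0.2, 0.6]
width: 0.0
grip_force: 0.0
```

Request:
carry_out([
  [[20,0,-40,7,0.5],[35,0,0,7,0.5],[35,0,0,7,0.5],[0,0,0,7,0.5],[0,0,0,7,0.5],[0,0,0,7,0.5],[0,0,0,7,0.5],[0,0,0,7,0.5],[0,0,0,3,0.5],[0,0,0,0,0.5]],
])

```text
time: 19.93
tool_pos: [0.4876, -0.1186, 0.2125]
ee_rot: [[-0.498, 0.867, 0.0], [0.867, 0.498, 0.001], [0.001, 0.001, -1.0]]
wrist_force: [-0.1, -0.4, 0.5]
width: 0.0428
grip_force: 0.0
```

```bash
python3 - <<'E'
from h import *
s=st();go(.48,.0732,.2,120)
E
```

```text
t 19.93 tcp [ 0.4876 -0.1186  0.2125] yaw 119.86 q [-0.01  0.23  0.22  1.95 -0.06  0.97  0.77] F [-0.1 -0.4  0.5] w 0.0428 g 0.0
shift tool [170.1  88.9  12.7] turn -0.1
```

Request:
carry_out([
  [[22,18,0,0,0.5],[22,18,0,0,0.5],[22,18,0,0,0.5],[22,18,0,0,0.5],[22,17,0,0,0.5],[0,0,0,0,0.5],[0,0,0,0,0.5]],
])

```text
time: 20.52
tool_pos: [0.5098, 0.0227, 0.2124]
ee_rot: [[-0.504, 0.864, -0.0], [0.864, 0.504, 0.001], [0.001, 0.0, -1.0]]
wrist_force: [0.1, -0.7, -0.0]
width: 0.0426
grip_force: 0.0
```

```bash
python3 - <<'E'
from h import *
s=st();m=camera_model("wrist");im=snapshot("wrist")[:,:,::-1]
p=proj(m,[[.48,.0732,.048]])[0];print("dial px",p)
g=im.max(2);w=np.zeros(g.shape);cv2.circle(w,tuple(int(v) for v in p),70,1,-1)
c=big((g<70)*w);r=cv2.minAreaRect(c);print(r,cv2.contourArea(c))
B=cast(m,cv2.boxPoints(r),.048);print(B.round(4).tolist(),"centre",B.mean(0))
e=[B[1]-B[0],B[2]-B[1]];print([np.linalg.norm(v) for v in e]);v=max(e,key=np.linalg.norm);print("bar yaw",np.degrees(np.arctan2(v[1],v[0])))
v=np.ascontiguousarray(im);cv2.drawContours(v,[cv2.boxPoints(r).astype(int)],0,(0,0,255),1);cv2.imwrite("pics/w6.png",v)
go(*B.mean(0)[:2],.022,120)
E
```

```text
t 20.52 tcp [0.5098 0.0227 0.2124] yaw 120.28 q [-0.21  0.24  0.13  1.93 -0.04  0.97  0.47] F [ 0.1 -0.7 -0. ] w 0.0426 g 0.0
dial px [250.95315001 124.50353141]
((252.75003051757812, 122.25001525878906), (36.76955032348633, 37.47665786743164), 45.0) 1075.0
[[0.4565, 0.0619, 0.048], [0.4674, 0.0991, 0.048], [0.5045, 0.0905, 0.048], [0.4943, 0.052, 0.048]] centre [0.4806554  0.07586693 0.048     ]
[np.float64(0.03878181556559873), np.float64(0.03806685009287404)]
bar yaw 73.70133870445986
shift tool [ 62.1   2.5 190.4] turn 0.1
```

View pics/w6.png

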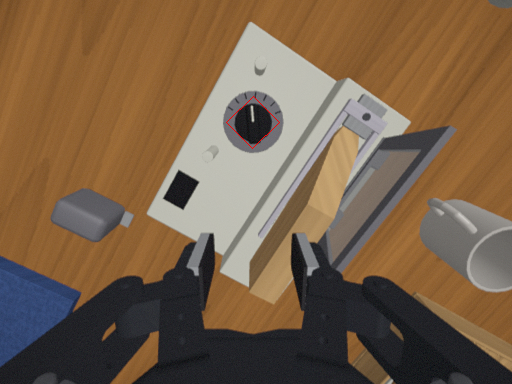

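The view shows the wedge home with the cover standing open on it. The dial is centred at (253, 122), and its white mark runs nearly straight up the picture from (253, 122) to (251, 105), so the bar's yaw is near 120°. I'll refine that from the mark.

```bash
python3 - <<'E'
from h import *
m=camera_model("wrist");im=cv2.imread("pics/w6.png");w=np.zeros(im.shape[:2]);cv2.circle(w,(253,122),18,1,-1)
mk=(im.min(2)>110)*w;v,u=np.nonzero(mk);P=cast(m,np.c_[u,v],.048)[:,:2]
c=P.mean(0);d=np.linalg.svd(P-c)[2][0];print(len(u),c,"yaw",np.degrees(np.arctan2(d[1],d[0])),np.ptp((P-c)@d))
q=c-np.array([.4807,.0745]);print("from centre",np.degrees(np.arctan2(q[1],q[0])))
e=cv2.inRange(im.max(2),28,69);print(np.unique(im.max(2)[110:136,240:267]//8,return_counts=True))
s=st();go(.4807,.0745,.022,120)
E
```

```text
36 [0.47533   0.0815344] yaw -54.57221890449353 0.015335830056225384
from centre 127.35783282017006
(array([ 2,  3,  4,  5,  6,  7,  8,  9, 11, 12, 14, 15, 16, 17, 18, 19, 20,
       23, 24, 31], dtype=uint8), array([ 38, 303, 299,  10,   2,   6,   4,   3,   1,   5,   1,   2,   3,
         5,   1,   1,   3,   8,   5,   2]))
t 20.57 tcp [0.5097 0.0208 0.2124] yaw 120.1 q [-0.21  0.24  0.13  1.93 -0.04  0.97  0.47] F [ 0.9 -0.9  1.2] w 0.0427 g 0.0
shift tool [ 60.9   1.9 190.4] turn 0.1
```

Request:
carry_out([
  [[20,1,0,0,0.5],[25,1,0,0,0.5],[16,0,0,0,0.5],[0,0,0,-5,0.5],[0,0,25,0,0.5],[0,0,25,0,0.5],[0,0,25,0,0.5],[0,0,25,0,0.5],[0,0,25,0,0.5],[0,0,20,0,0.5]],
])

```text
time: 21.4
tool_pos: [0.4806, 0.0722, 0.066]
ee_rot: [[-0.571, 0.821, -0.001], [0.821, 0.571, -0.001], [0.0, -0.001, -1.0]]
wrist_force: [-0.0, 0.7, 0.4]
width: 0.0428
grip_force: 0.0
```

Request:
carry_out([
  [[0,0,15,0,0.5],[0,0,12,0,0.5],[0,0,10,0,0.5],[0,0,6,0,0.5],[0,0,0,0,0.5],[0,0,0,0,0.5]],
])

```text
time: 21.9
tool_pos: [0.4813, 0.0734, 0.0247]
ee_rot: [[-0.571, 0.821, -0.0], [0.821, 0.571, -0.0], [-0.0, -0.0, -1.0]]
wrist_force: [-0.9, -0.1, -0.1]
width: 0.0423
grip_force: 0.0
```

```bash
python3 -c "
from h import *
st();go(.4805,.0745,.022,125)"
```

```text
t 21.9 tcp [0.4813 0.0734 0.0247] yaw 124.85 q [-0.26  0.51  0.06  2.1  -0.06  0.54  0.46] F [-0.9 -0.1 -0.1] w 0.0423 g 0.0
shift tool [ 1.3 -0.1  2.7] turn -0.1
```

Position is good, so I'll close gently.

Request:
carry_out([
  [[0,0,2,0,0.95],[0,0,0,0,0.95],[0,0,0,0,0.95],[0,0,0,0,0.95],[0,0,0,0,0.95],[0,0,0,0,0.95]],
], grip_force=30)

```text
time: 22.4
tool_pos: [0.481, 0.0735, 0.0232]
ee_rot: [[-0.572, 0.82, -0.0], [0.82, 0.572, -0.0], [-0.0, -0.0, -1.0]]
wrist_force: [-3.3, -1.8, 5.6]
width: 0.0135
grip_force: 30.4
```

```bash
python3 -c "
from h import *
s=st();print(s['moment'])"
```

```text
t 22.4 tcp [0.481  0.0735 0.0232] yaw 124.87 q [-0.26  0.51  0.06  2.1  -0.06  0.53  0.46] F [-3.3 -1.8  5.6] w 0.0135 g 30.4
[-0.34059385  0.5092626   0.07788297]
```

Request:
carry_out([
  [[0,0,0,6,0.95],[0,0,0,7,0.95],[0,0,0,7,0.95],[0,0,0,7,0.95],[0,0,0,7,0.95],[0,0,0,7,0.95],[0,0,0,7,0.95],[0,0,0,7,0.95],[0,0,0,6,0.95],[0,0,0,0,0.95]],
])

```text
time: 23.23
tool_pos: [0.4806, 0.0734, 0.0232]
ee_rot: [[0.445, 0.895, -0.001], [0.895, -0.445, -0.0], [-0.001, -0.001, -1.0]]
wrist_force: [-3.4, -1.2, 8.0]
width: 0.0137
grip_force: 30.8
```

```bash
python3 -c "
from h import *
s=st();print(s['moment'])"
```

```text
t 23.23 tcp [0.4806 0.0734 0.0232] yaw 63.55 q [-0.49  0.53  0.34  2.11 -0.33  0.55 -0.37] F [-3.4 -1.2  8. ] w 0.0137 g 30.8
[-0.62737013  0.72785623 -0.00834717]
```

Request:
carry_out([
  [[0,0,0,3,0.95],[0,0,0,2,0.95],[0,0,0,0,0.95]],
])

```text
time: 23.48
tool_pos: [0.4805, 0.0734, 0.0232]
ee_rot: [[0.519, 0.855, -0.001], [0.855, -0.519, -0.0], [-0.001, -0.001, -1.0]]
wrist_force: [-3.0, -2.8, 8.9]
width: 0.0131
grip_force: 30.8
```

```bash
python3 -c "
from h import *
s=st();print(s['moment'])"
```

```text
t 23.48 tcp [0.4805 0.0734 0.0232] yaw 58.76 q [-0.5   0.54  0.36  2.11 -0.35  0.55 -0.44] F [-3.  -2.8  8.9] w 0.0131 g 30.8
[-0.55488502  0.7860311  -0.03106958]
```

Request:
carry_out([
  [[0,0,0,2,0.95],[0,0,0,2,0.95],[0,0,0,0,0.95]],
])

```text
time: 23.73
tool_pos: [0.4805, 0.0734, 0.0232]
ee_rot: [[0.577, 0.817, -0.001], [0.817, -0.577, 0.0], [-0.001, -0.001, -1.0]]
wrist_force: [-4.0, -2.2, 8.5]
width: 0.0137
grip_force: 30.8
```

```bash
python3 -c "
from h import *
s=st();print(s['moment'])"
```

```text
t 23.73 tcp [0.4805 0.0734 0.0232] yaw 54.76 q [-0.52  0.54  0.38  2.11 -0.37  0.56 -0.49] F [-4.  -2.2  8.5] w 0.0137 g 30.8
[-0.56916012  0.78113361 -0.04582103]
```

Request:
carry_out([
  [[0,0,0,1.5,0.95],[0,0,0,0,0.95],[0,0,0,0,0.95]],
])

```text
time: 23.98
tool_pos: [0.4805, 0.0734, 0.0232]
ee_rot: [[0.597, 0.802, -0.001], [0.802, -0.597, 0.0], [-0.001, -0.001, -1.0]]
wrist_force: [-3.9, -1.4, 7.9]
width: 0.0135
grip_force: 30.8
```

```bash
python3 -c "
from h import *
s=st();print(s['moment'])"
```

```text
t 23.98 tcp [0.4805 0.0734 0.0232] yaw 53.35 q [-0.52  0.54  0.38  2.11 -0.37  0.56 -0.51] F [-3.9 -1.4  7.9] w 0.0135 g 30.8
[-0.53407108  0.79788201 -0.02282873]
```

Request:
carry_out([
  [[0,0,0,1.5,0.95],[0,0,0,0,0.95],[0,0,0,0,0.95]],
])

```text
time: 24.23
tool_pos: [0.4805, 0.0734, 0.0232]
ee_rot: [[0.616, 0.788, -0.001], [0.788, -0.616, -0.0], [-0.001, -0.001, -1.0]]
wrist_force: [-4.1, -2.8, 8.5]
width: 0.0131
grip_force: 31.9
```

```bash
python3 -c "
from h import *
s=st();print(s['moment'])"
```

```text
t 24.23 tcp [0.4805 0.0734 0.0232] yaw 51.97 q [-0.53  0.54  0.39  2.11 -0.38  0.56 -0.53] F [-4.1 -2.8  8.5] w 0.0131 g 31.9
[-0.73481786  0.78496182  0.53755232]
```

The end stop was felt: the moment jumped to 0.54 N m at a dial angle of about 2.21. I'll ease off, open and lift straight up.

Request:
carry_out([
  [[0,0,0,-1,0.95],[0,0,0,0,0.5],[0,0,0,0,0.5],[0,0,0,0,0.5],[0,0,0,0,0.5],[0,0,-8,0,0.5],[0,0,-20,0,0.5],[0,0,-30,0,0.5],[0,0,-30,0,0.5],[0,0,-30,0,0.5]],
])

```text
time: 25.07
tool_pos: [0.4808, 0.0736, 0.142]
ee_rot: [[0.604, 0.797, -0.001], [0.797, -0.604, -0.0], [-0.001, -0.0, -1.0]]
wrist_force: [0.0, 0.9, 0.1]
width: 0.0425
grip_force: 0.0
```

Request:
carry_out([
  [[0,0,-30,0,0.5],[0,0,-30,0,0.5],[-20,0,-10,-7,0.5],[-20,0,0,-7,0.5],[-20,0,0,-7,0.5],[0,0,0,0,0.5],[0,0,0,0,0.5]],
])

```text
time: 25.65
tool_pos: [0.451, 0.0215, 0.2112]
ee_rot: [[0.281, 0.96, 0.001], [0.96, -0.281, 0.001], [0.001, 0.001, -1.0]]
wrist_force: [-0.0, 0.4, 0.5]
width: 0.0429
grip_force: 0.0
```

```bash
python3 - <<'E'
from h import *
s=st();m=camera_model("wrist");im=snapshot("wrist")[:,:,::-1]
p=proj(m,[[.4807,.0745,.048]])[0];print(p)
w=np.zeros(im.shape[:2]);cv2.circle(w,tuple(int(round(v)) for v in p),18,1,-1)
v,u=np.nonzero((im.min(2)>110)*w);P=cast(m,np.c_[u,v],.048)[:,:2]
c=P.mean(0);d=np.linalg.svd(P-c)[2][0];y=np.degrees(np.arctan2(d[1],d[0]));print(len(u),c,"yaw",y,np.ptp((P-c)@d),"dial",np.radians((-1-y)%180))
# cover frame: grey pixels now far from shut pose in top view
a=cv2.imread("pics/top0.png").astype(int);t=snapshot("top")[:,:,::-1].astype(int)
q=proj(camera_model("top"),[[.47,.0732,.048],[.575,-.09,.11],[.575,-.04,.11]]).round().astype(int)
for x in q:print(x,"before",a[x[1],x[0]],"now",t[x[1],x[0]])
E
```

```text
t 25.65 tcp [0.451  0.0215 0.2112] yaw 73.65 q [-0.59  0.15  0.53  2.08 -0.09  0.94 -0.3 ] F [-0.   0.4  0.5] w 0.0429 g 0.0
[264.59511044 124.69663012]
36 [0.48781975 0.08063302] yaw -96.00749296294708 0.03323318079375065 dial 1.6581935662687697
[232 223] before [159 159 161] now [194 203 206]
[286 186] before [215 225 226] now [213 223 224]
[269 186] before [216 225 226] now [132 166 192]
```

```bash
python3 - <<'E'
from h import *
m=camera_model("wrist");im=snapshot("wrist")[:,:,::-1]
g=im.max(2);p=proj(m,[[.4807,.0745,.048]])[0]
w=np.zeros(g.shape,np.uint8);cv2.circle(w,tuple(int(round(v)) for v in p),30,1,-1)
c=big((g<70)*w);r=cv2.minAreaRect(c);ctr=np.array(r[0]);print(p,r)
for rad in (12,15):
    w[:]=0;cv2.circle(w,tuple(int(round(v)) for v in ctr),rad,1,-1)
    v,u=np.nonzero((im.min(2)>110)*w);P=cast(m,np.c_[u,v],.048)[:,:2]
    cc=P.mean(0);d=np.linalg.svd(P-cc)[2][0];y=np.degrees(np.arctan2(d[1],d[0]))
    print(rad,len(u),"yaw",y,np.ptp((P-cc)@d),"dial",np.radians((-1-y)%180))
E
```

```text
[264.56370502 126.11117358] ((264.1153869628906, 123.92308044433594), (37.164913177490234, 37.442264556884766), 56.3099365234375)
12 23 yaw -127.60001785807108 0.01002339529226418 dial 2.2095871447069597
15 31 yaw -127.00522300149301 0.013193977281858924 dial 2.199206016085745
```

The mark puts the dial at about 2.20 rad, right at its stop. The wedge is still in place, the cover is off the dial and the robot is clear, so I'm handing the job in.

```bash
python3 -c "
from cell import *
print(close_job())"
```

```text
the job is handed in; nothing more can be done
None
```

The job is handed in: the wedge was pressed home at about 10 N by the wrist reading and let go, the cover was propped open on it, the dial measured about 2.20 rad (its end stop), and the robot was clear; no verdict was returned.

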